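# Load the mill jar and lock its bayonet lid

### The job

Get the small glaze mill jar ready to run: drop the loose grinding stone through its open mouth to join the others, then fit the lid with its two lugs in the gaps of the collar, push it down against the spring, turn it clockwise (seen from above) about a quarter turn to the stop and let it spring up into its lock. Leave the glass bowl, the clay ball, the clay star and the red rib where they are.

Things in the scene. Friction and masses are not known exactly. Their poses are not given: they have to be found in the camera images.
- mill_jar: Round open jar fixed to the table: dark steel foot of 124 mm diameter, white body, grey collar of 102 mm diameter whose flat top is 95 mm up. Origin: centre of the underside, z up. The collar's lip has two gaps on the jar's own +x and -x sides, red bars beside them, which let the lid's lugs down. White stones lie in it, tops 26 mm above the origin, under room for one more
- jar_mouth (a point): Centre of the jar's mouth at the height of the collar's top, 95 mm above the jar's underside. Inner diameter of the lip 68 mm
- gap (a point): Centre of the gap on the jar's +x side, 42 mm from the axis, at the collar's top; the other gap lies across the mouth. Each is 17 mm wide and reaches to 93 mm diameter. Under the lip a channel leads clockwise (seen from above) to a pocket; anticlockwise is blocked
- pocket (a point): Pocket on the lip's underside, marked by a green dot on the collar, 75 degrees (1.31 rad) clockwise from point gap, 42 mm from the axis; the other lies across the mouth. A block stops the lug about 4 degrees past it. The lip is 9 mm thick from gap to pocket and 5 mm over the pocket: a lug passes pushed down, rises 4 mm in the pocket when let go and cannot turn back
- seal_ring (a joint): Depression (m) of the sprung black rubber ring in the mouth, 48 mm inner, 65 mm outer diameter. 0 when free (top 8 mm below the collar's top), at most 0.012; about 2.4 N to start, 0.7 N more per mm. The lid's underside rests on it: about 0 with the lid laid in the gaps, over 0.007 needed to turn it (aim for 0.009 to 0.010), about 0.003 when locked
- jar_lid: Loose lid, about 150 g, upright on the table: aluminium plug, 62 mm diameter, 24 mm high, two red lugs at its foot (6 mm high, 12 mm wide, on its own +x and -x sides, 88 mm over the tips), on top a black bar grip 48 mm long (along x), 16 mm wide (y), 26 mm high, top 50 mm above the origin. Origin: centre of the underside, z up. A half turn leaves it the same
- grinding_stone: Loose white porcelain cylinder standing upright, 24 mm diameter, 32 mm high, 40 g. Origin: centre of its underside, z along its axis
- glass_bowl: Bystander: glass bowl, 106 mm diameter, 63 mm high, origin under its centre
- clay_ball: Bystander: brown clay ball, 52x59x37 mm, origin under its centre
- clay_star: Bystander: small light clay star, 49 mm wide, 8 mm high, origin under its centre
- rubber_rib: Bystander: red kidney-shaped rubber rib, 55x86x8 mm, origin under its centre

How it is judged (in metres and radians):
On the way, in this order (a step that is already met when the one before it is completed fails the run):
1. the grinding stone lies inside the jar (horizontal distance between grinding_stone and mill_jar below 0.034 m and z of grinding_stone in the frame of mill_jar below 0.065 m), for 0.2 s.
2. the lid sits in the gaps and is pushed down against the spring (horizontal distance between jar_lid and mill_jar below 0.005 m and z of jar_lid in the frame of mill_jar below 0.0815 m and value of joint seal_ring above 0.006 m), for 0.05 s.
At the end, for the whole second after the job is handed in: Stone at rest inside the jar (within 34 mm of its axis, below 65 mm); lid at rest on the jar's axis (5 mm), upright (0.06 rad), turned 1.18 to 1.46 rad from the gaps and sprung up into the pockets (underside 82 to 85.5 mm above the jar's underside, ring pressed 1.5 to 5 mm) (all of step 1 and horizontal distance between jar_lid and mill_jar below 0.005 m and z of jar_lid in the frame of mill_jar between 0.082 and 0.0855 m and value of joint seal_ring between 0.0015 and 0.005 m and angle between the x axis of jar_lid and the x axis of mill_jar, either way round between 1.18 and 1.46 rad and angle between jar_lid's own z axis and vertical below 0.06 rad and linear speed of each of jar_lid, grinding_stone below 0.02 m/s); the robot touches nothing.
It fails at once if a bystander is moved by more than 25 mm (distance of any of glass_bowl, clay_ball, clay_star, rubber_rib from where it was at the start of the episode above 0.025 m).
It also fails if it takes over 51 s, if anything falls off the work surface, if the arm or the gripper's body presses on something with over 40 N, if the wrist force passes 120 N, or if a joint passes its speed limit or range.

### The arm

A 6-joint arm with a two-finger parallel gripper is mounted at the origin on the work surface; the furniture and walls round the work are solid. World frame = base frame: x ahead of the robot, y to its left, z up, the work surface at z = 0. Lengths are in mm, angles in rad, forces in N, time in s.
With the tool pointing down it reaches from about 350 to 1000 mm from the base axis. Payload 7.1 kg.
Tool frame: the origin (TCP) lies at the very end of the fingers, on their centre line; the grasp point (between the pads) lies 19 mm behind it (ctrl.tcp_to_grasp is the z of the grasp point in the tool frame, in mm); z points along the fingers, y is the line along which they close (so a half turn about z gives the same grasp; the last joint's range is limited). The gripper opens to 85 mm and grips with 20 to 120 N. Pads are 22 mm wide; open, the fingers measure 114 mm over their backs; the gripper's body (76 mm by 85 mm) begins 54 mm behind the grasp point. The pads swing forward as they close: fully open they stand 13 mm farther back than shut.
Start: joints at [1.089, 0.423, 1.63, -0, 1.089, -0.019], TCP at [279.002, 559.252, 231.319] pointing down, gripper open.
Joint ranges: [-3, 3], [-0.9, 2.11], [0.09, 2.58], [-1.31, 4.45], [0.11, 2.69], [-2.54, 2.54]. Speed limits (rad/s): [2.39, 2.39, 3.01, 3.14, 3.14, 3.14].

### API

Orientations are given as a unit quaternion [w, x, y, z].
In Python, from bench import ctrl, fingers, solve_ik, optics, ticket, monitor gives the robot as it stands. Calls block until the motion is done:
- ctrl.move_to(position, orientation): joint-space move of the TCP to a pose.
- ctrl.move_straight(position, ori=None, feed=150, force_limit=None): straight line of the TCP; ori=None keeps the orientation; feed is the mean speed in mm/s. With force_limit (N) it stops when the force on the tool has changed by that much, and returns True; else False.
- ctrl.movej(angles): joint-space move.
- fingers.grip(opening, newtons=None): opening from 0.0 (shut) to 1.0 (fully open); newtons is the grip in N (None keeps the last); returns when the fingers have stopped.
- ctrl.dwell(seconds).
- solve_ik(position, orientation): joint angles nearest the present ones, or None.
- optics.grab_frame(name): name is "scene" or "top" or "wrist"; returns a dict with "color" (400x640x3 uint8, red, green, blue), "fx", "fy", "cx", "cy" (pixels), "D" ([k1, k2, p1, p2, k3] as OpenCV has them; the pictures are not rectified), "T" (4x4, takes a point from camera to world coordinates). Camera axes: x right, y up, looking along -z (the intrinsics and any distortion apply to the point x, -y, -z); pixel columns grow to the right and rows downward; lengths in mm; the calibration is good to about 2 mm. A picture is of the moment at which its call begins. There is no depth.
A pose or a line that the arm cannot do raises ctrl.Unreachable and nothing moves.
- ticket.finish_job(): hands the job in; it is judged then, once.
Readings, each from a call of its own:
- monitor.read_t(): time.
- monitor.read_joints(): joint angles.
- monitor.read_joint_velocities(): joint speeds.
- monitor.read_joint_efforts(): joint torques, N m.
- monitor.read_tcp_pos(): TCP position.
- monitor.read_orientation(): TCP orientation.
- monitor.read_force(): force on the tool from outside, world axes, zero at the start.
- monitor.read_moment(): the same for the moment, N m.
- monitor.read_grip_width(): opening from 0.0 (shut) to 1.0 (fully open).
- monitor.read_grip_force(): force on a finger pad.
Only numpy, scipy, OpenCV 4.12 (cv2) and the standard library are available. Lean on these libraries where they do the work, as an engineer would, in place of code of your own. Each camera call takes 0.05 s, during which the arm holds its last target. There are 200 camera calls.

## Working session

There is one attempt and no reset: what is moved stays moved. The work goes in short steps, each a Python script; the robot and the scene stay as the last script left them, time stands still between calls to the robot, and variables do not carry over. Pictures are saved under pics/ and viewed, at most 10 in all, crops included, and the job is handed in when it is done.

```bash
ls; mkdir -p pics; cat > h.py <<'E'
import numpy as np, cv2, pickle
from bench import ctrl, fingers, solve_ik, optics, ticket, monitor
def snap(name,fn):
    f=optics.grab_frame(name); pickle.dump(f,open(f'pics/{fn}.pkl','wb'))
    cv2.imwrite(f'pics/{fn}.png',f['color'][:,:,::-1]); return f
def load(fn): return pickle.load(open(f'pics/{fn}.pkl','rb'))
def K(f): return np.array([[f['fx'],0,f['cx']],[0,f['fy'],f['cy']],[0,0,1.]])
def p2w(f,uv,z):
    """pixel -> world point on plane z"""
    T=np.array(f['T']); n=cv2.undistortPoints(np.array(uv,float).reshape(-1,1,2),K(f),np.array(f['D'],float)).reshape(-1,2)
    d=np.c_[n[:,0],-n[:,1],-np.ones(len(n))]@T[:3,:3].T; o=T[:3,3]
    return o+d*((z-o[2])/d[:,2])[:,None]
def w2p(f,P):
    T=np.array(f['T']); c=(np.array(P,float).reshape(-1,3)-T[:3,3])@T[:3,:3]
    return cv2.projectPoints(c*[1,-1,-1],np.zeros(3),np.zeros(3),K(f),np.array(f['D'],float))[0].reshape(-1,2)
def down(yaw):
    """tool z down, tool y (closing line) at world angle yaw"""
    from scipy.spatial.transform import Rotation as R
    y=np.array([np.cos(yaw),np.sin(yaw),0]); z=np.array([0,0,-1.]); x=np.cross(y,z)
    q=R.from_matrix(np.c_[x,y,z]).as_quat(); return [q[3],q[0],q[1],q[2]]
E
python3 - <<'E'
from h import *
f=snap('top','top0'); g=snap('scene','scene0')
for a in (f,g): print(np.round(a['T'],3).tolist(),a['fx'],a['D'])
print(monitor.read_t(),monitor.read_orientation(),ctrl.tcp_to_grasp)
E
```

```text
pics
[[-0.014, 0.981, -0.192, 297.186], [-1.0, -0.017, -0.013, -18.938], [-0.016, 0.192, 0.981, 1417.714], [0.0, 0.0, 0.0, 1.0]] 449.781532143674 [-0.03841582  0.          0.          0.          0.        ]
[[0.472, 0.682, -0.559, -295.784], [-0.882, 0.351, -0.315, -466.711], [-0.018, 0.642, 0.767, 1202.45], [0.0, 0.0, 0.0, 1.0]] 449.2024953626278 [-0.03535505  0.          0.          0.          0.        ]
0.1 [-1.68069525e-04  2.29327445e-01  9.73349085e-01 -6.73721998e-04] -18.700000000000003
```

View pics/top0.png

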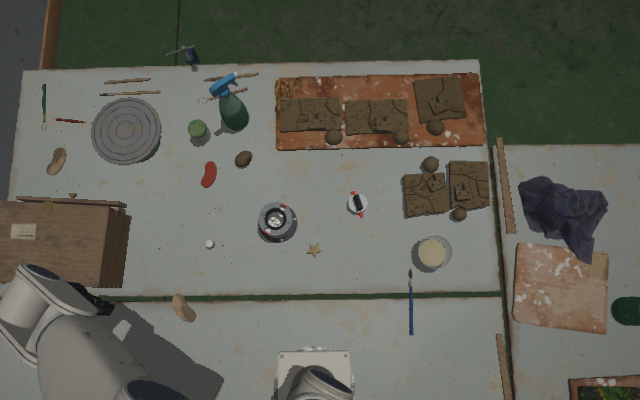

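View pics/scene0.png

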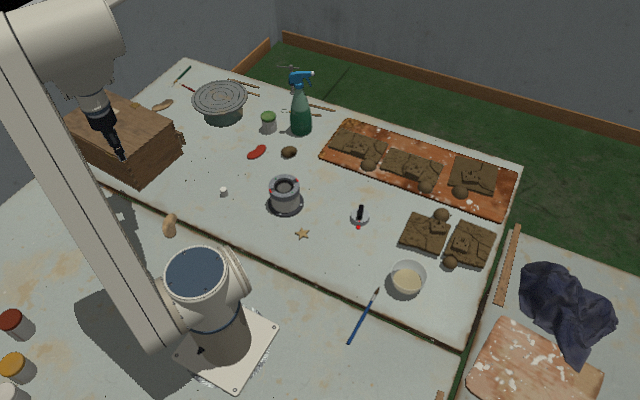

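The top view shows the stone at (209,244), the jar at (276,221), the lid at (358,204), the star at (314,250) and the rib at (209,174). The scene view agrees. Next I'll get coarse positions and the wrist camera's offset.

```bash
python3 - <<'E'
from h import *
f=load('top0'); g=load('scene0')
for n,a,b,z in (('stone',(209,243),(223,189),32),('jar',(275,219),(284,186),95),('lid',(357,203),(360,209),50)):
    print(n,p2w(f,a,z).round(),p2w(g,b,z).round())
w=optics.grab_frame('wrist')
from scipy.spatial.transform import Rotation as R
q=monitor.read_orientation(); Rt=R.from_quat([q[1],q[2],q[3],q[0]]).as_matrix(); T=np.array(w['T'])
print('cam in tool',Rt.T@(T[:3,3]-monitor.read_tcp_pos()),(Rt.T@T[:3,:3]).round(3).tolist(),w['fx'],w['D'])
E
```

```text
stone [[439. 318.  32.]] [[433. 317.  32.]]
jar [[502. 107.  95.]] [[497. 104.  95.]]
lid [[ 554. -142.   50.]] [[ 557. -145.   50.]]
cam in tool [ 7.33128192e+01 -9.28274779e-02 -1.42691631e+02] [[0.001, 0.958, 0.287], [1.0, -0.001, -0.001], [-0.0, 0.287, -0.958]] 311.26466964374345 [-0.04423018  0.          0.          0.          0.        ]
```

```bash
python3 - <<'E'
from h import *
for n,p in (('wl',(555,-143,160)),('wj',(500,105,215)),('ws',(437,317,140))):
    ctrl.move_to(p,down(np.arctan2(p[1],p[0]))); ctrl.dwell(0.15); snap('wrist',n); print(n,monitor.read_t(),np.round(monitor.read_joints(),2))
cv2.imwrite('pics/comb.png',np.vstack([np.hstack([cv2.resize(load(n)['color'][:,:,::-1][0:400,120:520],(400,400)) for n in ('wl','wj')])]))
E
```

```text
wl 3.025 [-0.27  0.44  1.8   0.    0.9  -0.02]
wj 4.2417 [ 0.18  0.28  1.89 -0.    0.97 -0.02]
ws 5.3667 [ 0.6   0.43  1.88 -0.    0.83 -0.02]
```

View pics/comb.png

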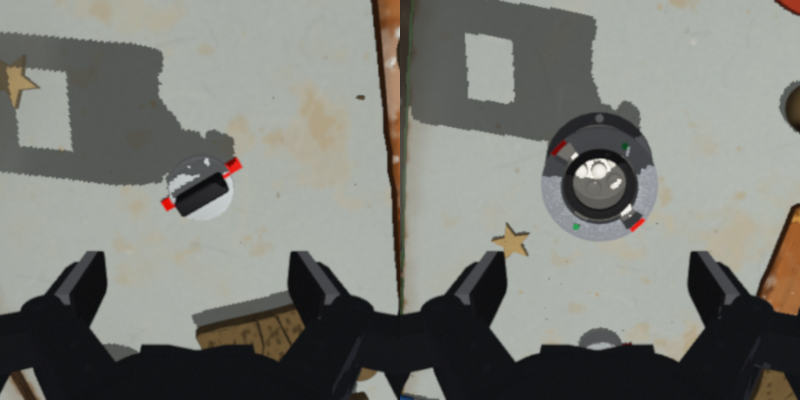

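View pics/ws.png

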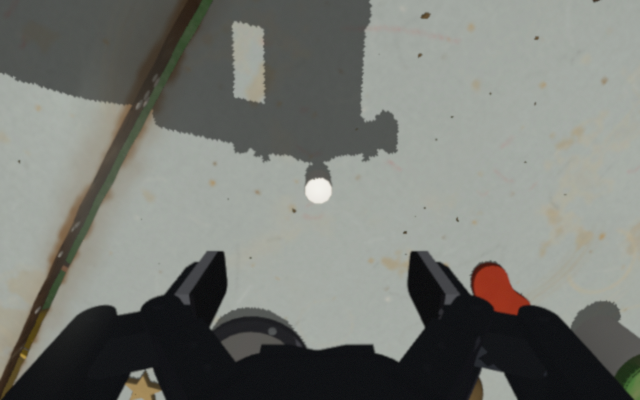

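Stone at (318,190). Lid: lugs near (355,166) and (288,204). Jar: centre near (320,183), green dots at (346,148) and (296,227), red bars at (279,148) and (357,224). Now I'll segment these to measure them.

```bash
python3 - <<'E'
from h import *
def blobs(f,m,roi,mina=8):
    x0,y0,x1,y1=roi; k=np.zeros(m.shape,np.uint8); k[y0:y1,x0:x1]=m[y0:y1,x0:x1]
    n,_,s,c=cv2.connectedComponentsWithStats(k)
    return [(c[i],s[i,4]) for i in range(1,n) if s[i,4]>=mina]
def rgb(f): return [f['color'][:,:,i].astype(int) for i in range(3)]
f=load('ws'); r,g,b=rgb(f)
for c,a in blobs(f,(r>215)&(b>215),(270,150,370,230)): print('stone',c,a,p2w(f,c,32).round(1))
f=load('wl'); r,g,b=rgb(f)
L=[]
for c,a in blobs(f,(r>140)&(g<80),(260,140,380,230)): L.append(p2w(f,c,6)[0]); print('lug',c,a,L[-1].round(1))
for c,a in blobs(f,(r<45)&(g<45)&(b<45),(260,140,380,230),60): print('bar',c,a,p2w(f,c,50).round(1))
f=load('wj'); r,g,b=rgb(f); P={}
for n,m in (('green',(g>r+40)&(g>b+20)),('red',(r>g+70))):
    for c,a in blobs(f,m,(250,100,390,260),4):
        p=p2w(f,c,95)[0]; P.setdefault(n,[]).append(p); print(n,c,a,p.round(1))
G=P['green']; c=(G[0]+G[1])/2; print('centre',c,'dist',np.linalg.norm(G[0]-G[1]),'dotangle',np.degrees(np.arctan2(*(G[0]-c)[1::-1])))
for p in P['red']: d=p-c; print('red',np.hypot(d[0],d[1]),np.degrees(np.arctan2(d[1],d[0])))
cv2.imwrite('pics/z.png',np.hstack([cv2.resize(load('wj')['color'][105:255,250:400,::-1],(400,400),interpolation=2),cv2.resize(load('wl')['color'][130:230,270:370,::-1],(400,400),interpolation=2)]))
E
```

```text
stone [317.98951782 190.31865828] 477 [[436.5 320.1  32. ]]
lug [352.30714286 167.38571429] 140 [ 592.1 -136.6    6. ]
lug [287.5        203.80612245] 98 [ 521.2 -156.7    6. ]
bar [318.64958159 194.01150628] 956 [[ 556.8 -142.2   50. ]]
green [344.65384615 145.65384615] 26 [515.  147.9  95. ]
green [295.5 226.5] 32 [488.1  67.9  95. ]
red [278.43661972 147.18309859] 71 [460.8 135.3  95. ]
red [356.98888889 224.43333333] 90 [542.2  81.2  95. ]
centre [501.54085615 107.87992945  95.        ] dist 84.44127206949899 dotangle 71.43333257578762
red 49.118535311458785 146.0834465727548
red 48.5983056053177 -33.307665515027615
```

View pics/z.png

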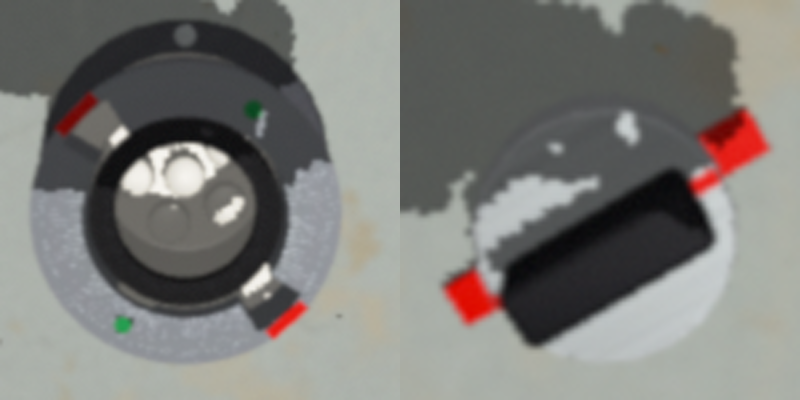

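Jar check: the dots are 84.4 mm apart (expected 84), the gap axis from the dots is 146.4°, and the red bars give 146.1–146.7°. All consistent. Next I'll fit the lid pose to its silhouette and pick up the stone.

```bash
python3 - <<'E'
from h import *
from scipy.optimize import minimize
f=load('wl'); r,g,b=[f['color'][:,:,i].astype(int) for i in range(3)]
roi=np.zeros(r.shape,bool); roi[140:230,260:380]=1
bar=((r<48)&(g<48)&(b<48)&roi); red=((r>140)&(g<80)&roi)
def box(x0,x1,y0,y1,z0,z1): return np.array([[x,y,z] for x in(x0,x1) for y in(y0,y1) for z in(z0,z1)],float)
S=4
def mask(p,B):
    c,s=np.cos(p[2]),np.sin(p[2]); m=np.zeros((400*S,640*S),np.uint8)
    Q=B@np.array([[c,s,0],[-s,c,0],[0,0,1]])+[p[0],p[1],0]
    uv=((w2p(f,Q)+.5)*S).astype(np.float32)
    cv2.fillConvexPoly(m,cv2.convexHull(uv.round().astype(np.int32)),1); return m[140*S:230*S,260*S:380*S]>0
up=lambda m: np.kron(m[140:230,260:380],np.ones((S,S)))>0
ub,ur=up(bar),up(red)
def cost(p):
    m=mask(p,box(-24,24,-8,8,24,50)); l=mask(p,box(33,44,-6,6,0,6))|mask(p,box(-44,-33,-6,6,0,6))
    return 1-(m&ub).sum()/(m|ub).sum() + 1-(l&ur).sum()/(l|ur).sum()
best=min((minimize(cost,[556.7,-145,np.radians(a)],method='Nelder-Mead',options=dict(initial_simplex=np.array([[556.7,-145,np.radians(a)]]*4)+np.vstack([np.zeros(3),np.diag([3,3,.1])]))) for a in (10,16,22)),key=lambda o:o.fun)
print('lid',best.x[:2],np.degrees(best.x[2]),best.fun)
# stone
y=down(0.6); s=[436.5,320.1]
fingers.grip(0.7)
ctrl.move_to(s+[60],y); ctrl.move_straight(s+[8],feed=80); fingers.grip(0.0,30)
print('w',monitor.read_grip_width(),monitor.read_grip_force())
ctrl.move_straight(s+[130],feed=200); ctrl.move_to([501.5,107.9,135],y); ctrl.move_straight([501.5,107.9,101],feed=100)
print('w',monitor.read_grip_width(),monitor.read_t()); snap('scene','s1'); ctrl.dwell(.1)
fingers.grip(0.6); ctrl.dwell(.3); ctrl.move_straight([501.5,107.9,215],feed=250)
snap('wrist','w2'); print(monitor.read_t(),monitor.read_force())
cv2.imwrite('pics/w2c.png',load('w2')['color'][80:280,200:440,::-1])
E
```

```text
lid [ 556.87807288 -146.15079851] 16.721743800114474 0.6513760219026986
w 0.26485459046103904 29.365573525428772
w 0.26659021696143714 9.525
11.0167 [-0.24200273  0.01854284  0.38129794]
```

View pics/w2c.png

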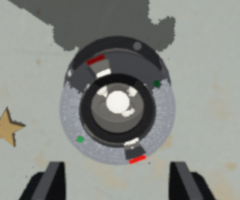

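The stone stands inside the jar at the centre of the mouth, at crop pixel (118,102). I'll measure the jar again from this yaw, and look at the lid again at its grasp yaw.

```bash
cat > lid.py <<'E'
from h import *
from scipy.optimize import minimize
S=4
def box(x0,x1,y0,y1,z0,z1): return np.array([[x,y,z] for x in(x0,x1) for y in(y0,y1) for z in(z0,z1)],float)
def fit(f,p0):
    r,g,b=[f['color'][:,:,i].astype(int) for i in range(3)]
    c=w2p(f,[p0[0],p0[1],20])[0].astype(int); x0,y0,x1,y1=c[0]-65,max(c[1]-60,0),c[0]+65,c[1]+60
    up=lambda m: np.kron(m[y0:y1,x0:x1],np.ones((S,S)))>0
    def mask(p,B):
        c,s=np.cos(p[2]),np.sin(p[2]); m=np.zeros((400*S,640*S),np.uint8)
        uv=(w2p(f,B@np.array([[c,s,0],[-s,c,0],[0,0,1]])+[p[0],p[1],0])+.5)*S
        cv2.fillConvexPoly(m,cv2.convexHull(uv.round().astype(np.int32)),1); return m[y0*S:y1*S,x0*S:x1*S]>0
    out={}
    for n,m,B in (('bar',(np.maximum(r,b)<60),[box(-24,24,-8,8,24,50)]),('lug',(r>g+70),[box(31,44,-6,6,0,6),box(-44,-31,-6,6,0,6)])):
        u=up(m)
        def cost(p):
            k=np.any([mask(p,b_) for b_ in B],axis=0); return 1-(k&u).sum()/(k|u).sum()
        o=min((minimize(cost,[*p0[:2],p0[2]+d],method='Nelder-Mead',options=dict(initial_simplex=np.array([[*p0[:2],p0[2]+d]]*4)+np.vstack([np.zeros(3),np.diag([3,3,.1])]))) for d in (-.1,0,.1)),key=lambda o:o.fun)
        out[n]=o.x; print(n,o.x[:2].round(1),np.degrees(o.x[2]).round(1),round(o.fun,3),m[y0:y1,x0:x1].sum())
    return out
E
python3 - <<'E'
from lid import *
f=load('w2'); r,g,b=[f['color'][:,:,i].astype(int) for i in range(3)]
for n,m in (('green',(g>r+30)&(g>b+15)),('red',(r>g+70))):
    k=np.zeros(m.shape,np.uint8); k[120:260,255:380]=m[120:260,255:380]; N,_,s,c=cv2.connectedComponentsWithStats(k)
    P=[p2w(f,c[i],95)[0] for i in range(1,N) if s[i,4]>7]; d=P[1]-P[0]
    print(n,len(P),(P[0]+P[1])/2,np.hypot(*d[:2]),np.degrees(np.arctan2(d[1],d[0])))
p0=(556.8,-145,np.radians(17)); fit(load('wl'),p0)
ctrl.move_to([556.8,-145,160],down(np.radians(17-90))); ctrl.dwell(.15); snap('wrist','wl2'); print(monitor.read_t(),np.round(monitor.read_joints(),2))
fit(load('wl2'),p0)
f=load('wl2'); c=w2p(f,[556.8,-145,20])[0].astype(int); print(c)
cv2.imwrite('pics/wl2c.png',cv2.resize(f['color'][c[1]-60:c[1]+60,c[0]-65:c[0]+65,::-1],None,fx=3,fy=3))
E
```

```text
green 2 [501.56803145 107.90650993  95.        ] 84.14278388429972 -108.43246511875317
red 2 [501.45615233 108.00109945  95.        ] 97.66906524347182 -33.366657894169066
bar [ 558.9 -143.9] 17.7 0.171 1158
lug [ 557.6 -146.4] 17.0 0.316 317
12.4917 [-0.27  0.44  1.79  0.    0.91  1.  ]
bar [ 557.5 -145.7] 17.2 0.154 1021
lug [ 557.6 -145.7] 16.8 0.392 279
[317 185]
```

View pics/wl2c.png

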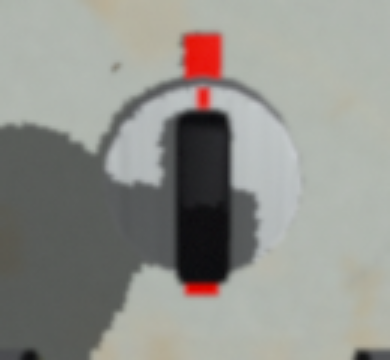

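Both views now agree: lid at (557.5, -145.7), 17.1°; jar at (501.5, 108.0), gap axis 146.5°. The crop shows the bar vertical and aligned with the tool. Now I'll grasp the lid and carry it to the jar.

```bash
python3 - <<'E'
from h import *
L=[557.5,-145.7]; J=[501.5,108.0]
ctrl.move_to(L+[80],down(np.radians(17.1-90)))
hit=ctrl.move_straight(L+[26],feed=80,force_limit=8); print('hit',hit,monitor.read_tcp_pos()); fingers.grip(0.0,90)
print('w',monitor.read_grip_width(),monitor.read_grip_force(),monitor.read_t())
ctrl.move_straight(L+[60],feed=80); print('F lift',np.round(monitor.read_force(),2))
ctrl.move_straight(L+[170],feed=200)
ctrl.move_to(J+[170],down(np.radians(146.5-90))); ctrl.dwell(.1)
snap('wrist','w3'); ctrl.move_straight(J+[128],feed=100); ctrl.dwell(.2); snap('scene','s3'); snap('wrist','w4')
print(monitor.read_t(),np.round(monitor.read_force(),2),np.round(monitor.read_joints(),3),monitor.read_tcp_pos())
a=load('w4')['color'][100:400,170:470,::-1]; b=load('s3')['color'][140:240,235:335,::-1]
cv2.imwrite('pics/c3.png',np.hstack([cv2.resize(a,(400,400)),cv2.resize(b,(400,400))]))
E
```

```text
hit False [ 557.62899607 -145.75713335   25.97418247]
w 0.16759893723275565 88.65620613098145 14.15
F lift [-0.59  0.96 -2.18]
18.0167 [ 0.2  -0.26 -1.25] [ 0.189  0.413  1.946  0.     0.781 -0.797] [501.83713619 108.07658263 128.53033815]
```

View pics/c3.png

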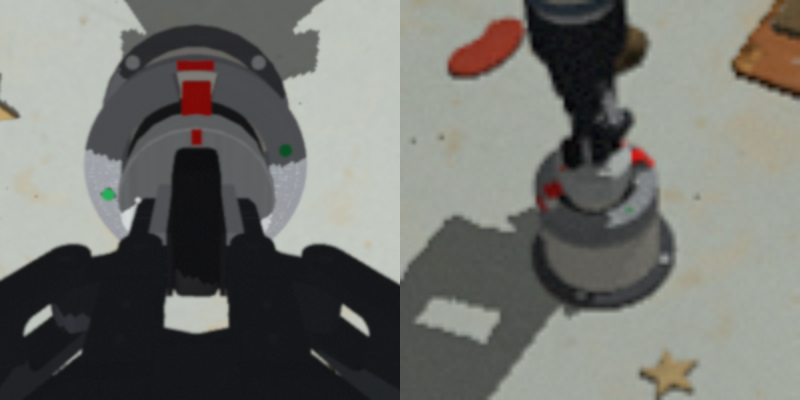

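The lid is held upright and aligned. In the left crop the lug sits in line with the red bar at (196,95), inside the light-coloured gap. Now I'll lower it gently.

```bash
python3 - <<'E'
from h import *
J=[501.5,108.0]
h=ctrl.move_straight(J+[114],feed=40,force_limit=6); print(h,np.round(monitor.read_tcp_pos(),2),np.round(monitor.read_force(),2))
if not h:
    for z in (112,108,104):
        h=ctrl.move_straight(J+[z],feed=30,force_limit=20); ctrl.dwell(.1); print(h,np.round(monitor.read_tcp_pos(),2),np.round(monitor.read_force(),2),np.round(monitor.read_moment(),2))
        if h: break
print(monitor.read_t(),monitor.read_joints())
E
```

```text
False [501.22 107.94 113.71] [ 0.74 -0.4  -1.99]
False [501.53 108.01 112.16] [-0.56 -0.46  1.18] [-0.06  0.15  0.05]
False [501.67 108.03 108.14] [-0.71 -0.11  5.71] [-0.05  0.14  0.03]
False [501.7  108.04 104.33] [-1.55 -0.01  7.51] [-0.05  0.39  0.02]
19.6333 [ 1.88904632e-01  4.54599860e-01  1.95684458e+00  4.33504683e-05
  7.29722646e-01 -7.97194137e-01]
```

It's seated in the gaps and pressed by about 9 mm (force and height agree). Now the turn.

```bash
python3 - <<'E'
from h import *
J=[501.5,108.0]
ctrl.move_straight(J+[103.6],feed=30)
q=np.array(monitor.read_joints())
for d in (12,30,48,62,70,76.5):
    t=q.copy(); t[5]+=np.radians(d); ctrl.movej(list(t)); ctrl.dwell(.05)
    print(d,np.round(np.degrees(monitor.read_joints()[5]-q[5]),1),np.round(monitor.read_tcp_pos(),2),np.round(monitor.read_force(),1),np.round(monitor.read_moment(),2))
    if abs(monitor.read_moment()[2])>3: print('stop'); break
print(monitor.read_t())
f=snap('wrist','w5'); cv2.imwrite('pics/c5.png',f['color'][60:400,150:490,::-1])
E
```

```text
12 12.0 [502.34 108.14 104.49] [ 0.2 -0.1  7.3] [-0.05  0.16 -0.12]
30 30.0 [502.53 108.15 104.53] [-0.9 -0.3  6.8] [-0.09  0.17 -0.18]
48 48.0 [502.54 108.15 104.53] [0.1 0.3 6.9] [-0.09  0.09 -0.12]
62 62.0 [502.59 108.16 104.56] [0.5 0.4 7.6] [-0.03  0.16 -0.19]
70 70.0 [502.58 108.18 104.56] [-0.1 -0.3  7.3] [-0.02  0.1  -0.14]
76.5 76.5 [501.96 108.43 104.46] [-2.6  2.2  8.8] [0.36 0.42 0.05]
22.15
```

View pics/c5.png

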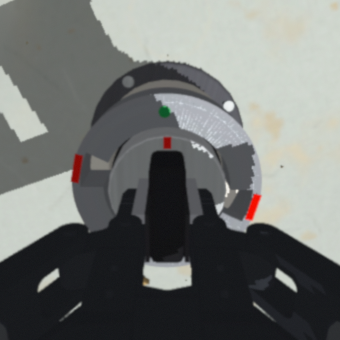

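The lid's red mark at (167,143) lines up with the green dot at (164,112), so the lug is at the pocket. I'll let it rise, then release.

```bash
python3 - <<'E'
from h import *
p=monitor.read_tcp_pos()
for z in (107,109.5): 
    ctrl.move_straight([p[0],p[1],z],feed=30); ctrl.dwell(.1); print(np.round(monitor.read_tcp_pos(),2),np.round(monitor.read_force(),1))
fingers.grip(0.45); ctrl.dwell(.2); 
ctrl.move_straight([p[0],p[1],210],feed=120); ctrl.dwell(.3)
print(monitor.read_t(),np.round(monitor.read_force(),1)); snap('scene','s6'); f=snap('wrist','w6')
print(w2p(f,[501.5,108,95]))
a=f['color'][90:290,220:420,::-1]; b=load('s6')['color'][140:240,235:335,::-1]
cv2.imwrite('pics/c6.png',np.hstack([cv2.resize(a,(400,400)),cv2.resize(b,(400,400))]))
E
```

```text
[501.93 108.47 107.35] [-1.7 -0.3  6.9]
[501.93 108.46 109.65] [-1.4  0.6  4.4]
24.75 [-0.2  0.3 -0.4]
[[316.77359693 193.72193798]]
```

View pics/c6.png

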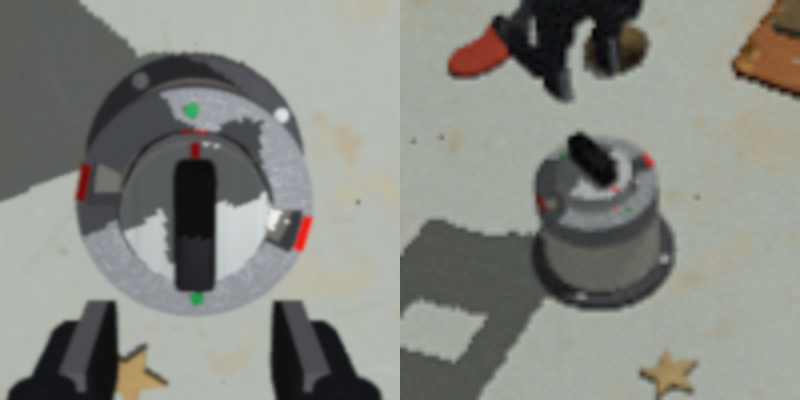

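The lid is level and centred, and its bar points at both green dots: (190,110) and (196,298) in the left crop. It also rose 5 mm with the spring still pushing upward, so the lugs are in the pockets. Handing in.

```bash
python3 -c "
from h import *
print(ticket.finish_job())"
```

```text
the job is handed in; nothing more can be done
None
```

The job is handed in at about 25 s on the robot clock: the stone is in the jar, and the lid is turned about 76° clockwise and, going by the forces, height and final pictures, sprung up into its lock; no verdict came back.

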